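# Unlock the medicine box by feel

## Task

Unlock the medicine box: take the key out of its wooden stand, put it into the keyhole on top of the box, gently feeling for the angle at which it slips in, and push it fully home. Then turn it clockwise (seen from above) until the hidden bolt lets go and the drawer springs out, and let go, leaving the key upright in the lock. Never press hard on the lock and leave the vials and the metal cup where they are.

Things in the scene. Friction and masses are not known exactly. Their poses are not given: they have to be found in the camera images.
- key_grip (a point): centre of the key's blue plastic bow, where to grasp it; the key (about 45 g) stands upright, tip down, in its stand. z up along the key. The bow is 10 mm thick along x, 30 mm along y, 40 mm tall (18 mm above this point, 22 below). Under it is a round steel shoulder, 24 mm across, 5 mm thick, its underside 27 mm below this point. Turned half round it is the same key
- key_tip (a point): middle of the underside of the key's bit, 44.5 mm below key_grip on the key's axis; axes as key_grip. The bit is 20 mm along x, 4 mm along y, 10 mm tall, with a rounded foot; above it a round neck 5 mm thick and 7.5 mm long reaches up to the shoulder
- key_stand: fixed wooden block 50 x 50 x 28 mm; origin: centre of its underside on the table; the key's shoulder rests on its top, the bit hangs in its slot, so the key must be lifted 18 mm straight up to be free of it
- med_box: the fixed grey and white medicine box, 120 x 120 x 80 mm, lock on top, drawer in front; origin: centre of its underside; x to the back, y left, z up. Pressing or wedging the key against the lock with over 50 N, or leaning on the box with the robot, fails; 3 to 5 N of push is enough to feel all; a key wedged askew in the slot mouth multiplies it some 6 times
- keyhole (a point): centre of the slot in the lock's level brass face, 80 mm above the table, in the middle of the box's top; axes of the box. Slot 22 x 5.6 mm: the bit enters when its x axis lies within about 0.1 rad of the slot's length. The lock sits turned in the box, which this pose does NOT show: the slot's length lies anywhere from -0.7 to +0.7 rad about z from the box's x axis
- med_drawer (a joint): how far the drawer stands out of the box front, m: 0 shut; it springs out by itself to 0.035 when the bolt lets go. The key turns clockwise seen from above against slight friction (under 0.1 N m), with up to 0.1 rad free play either way; the bolt lets go after about 0.4 to 0.95 rad of turning; hard stop beyond about 1.75 rad
- vial_blue: bystander: brown vial with a blue cap, 26 mm across, 42 mm tall; origin: centre of its underside
- gallipot: bystander: small metal cup, 57 mm across, 30 mm tall; origin: centre of its underside
- vial_yellow: bystander: white vial with a yellow cap, 30 mm across, 54 mm tall; origin: centre of its underside
- lock_ring (a point): top centre of the round steel ring round the brass face, 45 mm outside, 33 mm inside, 1 mm above the face. The key is fully home when its tip is 17.5 mm below the face, its shoulder on the brass; only then can it turn (shallower, it jams in the 6 mm thick face); once turned it is held captive. The whole lock is sprung: it sinks by 2 mm at most, under 2 to 8 N, then is rigid

How it is judged:
By the outcome, as a careful person would: the job done as asked, in the order asked, and still so for the second after the job is handed in, with the robot touching nothing.
It also fails if it takes over 72 s, if anything falls off the work surface, if the arm or the gripper's body presses on something with over 40 N, if the wrist force passes 120 N, or if a joint passes its speed limit or range.

## Robot

A 6-joint arm with a two-finger parallel gripper is mounted at the origin on a cart in front of the work surface, level with it; the furniture and walls round the work are solid. World frame = base frame: x ahead of the robot, y to its left, z up, the work surface at z = 0. Lengths are in m, angles in degrees, forces in N, time in s.
With the tool pointing down it reaches from about 0.4 to 0.825 m from the base axis. Payload 7 kg.
Tool frame: the origin (TCP) lies midway between the tips of the shut fingers; the grasp point (between the pads) lies 19 mm behind it; y points along the fingers, x is the direction in which the jaws open and shut, and the axes are right-handed (so a half turn about y gives the same grasp; the last joint's range is limited). The gripper opens to 88 mm and grips with 3 to 60 N. Pads are 19 mm wide; open, the fingers measure 130 mm over their backs; the gripper's body (78 mm by 193 mm) begins 47 mm behind the grasp point.
Start: joints at [-55.17, 20.546, 0.682, 0, -70.136, -16.507], TCP at [0.212, -0.641, 0.227] pointing down, gripper open.
Joint ranges: [-176.03, 176.03], [-82.01, 121.73], [-58.28, 71.71], [-173.87, 95.51], [-174.79, -0.11], [-173.66, 173.66]. Speed limits (degrees/s): [136.94, 136.94, 172.46, 180, 180, 180].

## Interface

Orientations are given as a 3x3 rotation matrix whose columns are the frame's x, y, z axes.
In Python, from rig import robot, camera gives the robot as it stands. The module is installed in compiled form; this text tells all that it offers.
- The arm moves only by the shell command python3 -m pendant 'ROWS' [OPENING] [FORCE]. ROWS is JSON, a list of rows, each an object with "offset": the shift along the tool's x, y, z in m, a list of three; "angular": the turn, a rotation vector about the tool's x, y, z in degrees, a list of three. In form: [{"offset": [tx, ty, tz], "angular": [wx, wy, wz]}, ...]. A call has 1 to 10 rows; each row shifts and turns the pose as measured when the row begins, along the tool's axes as they then stand; what a row does not reach is not made up. A row lasts 1/8 s, in which the tool goes at most 62.5 mm and 10.7 degrees, less where a joint would pass 70% of its speed; a pose out of reach is approached as far as the arm can. A call is refused whole if a number of a shift passes 0.0625 or a number of a turn 10.7, either way. A call with a gripper value outside its range is refused whole. OPENING is the finger opening in m, from 0 to 0.0876, set as the call begins (- or left out, the last holds). The fingers move at their own pace and stop on an object; FORCE is the grip in N (left out, the last holds). Time passes only in rows, so rows that do not move let the fingers close. It gives the time, the measured TCP pose, the force and the opening at its end, in the units of the state.
- robot.get_state(): the state, without advancing time (a new reading comes with each control period).
- camera(name): name is "scene" or "top" or "wrist"; returns a dict with "frame" (420x560x3 uint8, red, green, blue), "mtx" (3x3 intrinsics, pixels), "position" and "orientation" of the camera in the world. Camera axes: x right, y down, z forward; pixel columns grow to the right and rows downward; lengths in m; the calibration is good to about 2 mm. A picture is of the moment at which its call begins. There is no depth.
- robot.job_done(): hands the job in, once; it reports no verdict.
The state is a dict: "t": time; "joint_positions": joint angles; "dq": joint speeds; "joint_efforts": joint torques, N m; "eef_pos": TCP position; "orientation": TCP orientation; "force": force on the tool from outside, world axes, zero at the start; "moment": the same for the moment, N m; "width": finger opening in m.
Only numpy, scipy, OpenCV 4.12 (cv2) and the standard library are available. Lean on these libraries where they do the work, as an engineer would, in place of code of your own. Each camera call takes 0.05 s, during which the arm holds its last target.

## Working session

There is one attempt and no reset: what is moved stays moved. The work goes in short steps, Python scripts to look and compute and a shell command to move; the robot and the scene stay as the last step left them, time stands still between calls to the robot, and variables do not carry over. Pictures are saved under pics/ and viewed, and the job is handed in when it is done.

```bash
mkdir -p pics; ls; cat > h.py <<'E'
import numpy as np, cv2
from rig import robot, camera
def snap(n,f):
    c=camera(n); cv2.imwrite('pics/'+f,c['frame'][:,:,::-1]); np.savez('pics/'+f[:-4]+'.npz',**c); return c
def ray(c,u,v):
    d=np.linalg.inv(c['mtx'])@np.array([u,v,1.]); d=np.array(c['orientation'])@d
    return np.array(c['position']),d/np.linalg.norm(d)
def plane(c,u,v,z):
    p,d=ray(c,u,v); return p+d*(z-p[2])/d[2]
def proj(c,P):
    q=np.array(c['orientation']).T@(np.array(P)-np.array(c['position'])); q=np.array(c['mtx'])@q; return q[:2]/q[2]
def tri(rs):
    A=np.zeros((3,3));b=np.zeros(3)
    for p,d in rs:
        M=np.eye(3)-np.outer(d,d);A+=M;b+=M@p
    x=np.linalg.solve(A,b); return x,[np.linalg.norm((np.eye(3)-np.outer(d,d))@(x-p)) for p,d in rs]
E
python3 - <<'E'
from h import *
np.set_printoptions(precision=4,suppress=True)
for n in ['scene','top','wrist']:
    c=snap(n,n+'0.png'); print(n,c['position'],c['mtx'].tolist(),c['orientation'])
print(robot.get_state())
E
```

```text
pics
scene [-0.2982  0.4319  0.5725] [[452.40945491537985, 0.0, 281.0914366433004], [0.0, 452.40945491537985, 209.61517684231117], [0.0, 0.0, 1.0]] [[-0.5397 -0.3853  0.7485]
 [-0.8418  0.2562 -0.4751]
 [-0.0087 -0.8865 -0.4626]]
top [ 0.3948 -0.0651  1.0329] [[500.6817694921538, 0.0, 280.6478062560349], [0.0, 500.6817694921538, 204.13648455255057], [0.0, 0.0, 1.0]] [[-0.0133 -0.9939  0.1098]
 [-0.9999  0.0142  0.0079]
 [-0.0094 -0.1097 -0.9939]]
wrist [ 0.1482 -0.6625  0.383 ] [[361.07879862220597, 0.0, 283.1613953576575], [0.0, 361.07879862220597, 204.39365341081543], [0.0, 0.0, 1.0]] [[-0.3148  0.9201  0.2329]
 [ 0.9491  0.3051  0.0778]
 [ 0.0005  0.2456 -0.9694]]
{'t': 0.15, 'joint_positions': array([-55.1685,  20.5826,   0.6472,  -0.0143, -70.1376, -16.5057]), 'dq': array([-0.0252, -0.1431,  0.1929,  0.0083,  0.1414, -0.0141]), 'joint_efforts': array([  0.0004, -58.3278,  29.329 ,   7.0012,   0.0088,  -0.0001]), 'eef_pos': array([ 0.2121, -0.6404,  0.2258]), 'orientation': array([[-0.3143, -0.0005, -0.9493],
       [ 0.9493,  0.0012, -0.3143],
       [ 0.0013, -1.    ,  0.0001]]), 'force': array([ 0.606 ,  0.3546, -1.8371]), 'moment': array([-0.0084, -0.0147,  0.0298]), 'width': 0.08781256279943896}
```

View pics/scene0.png

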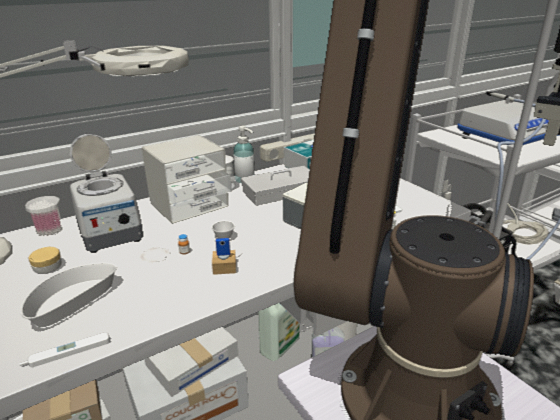

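View pics/top0.png

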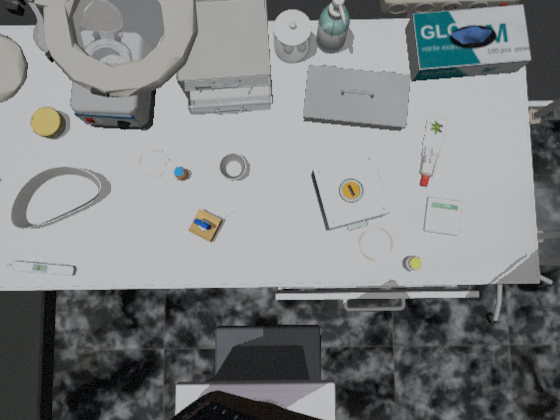

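View pics/wrist0.png

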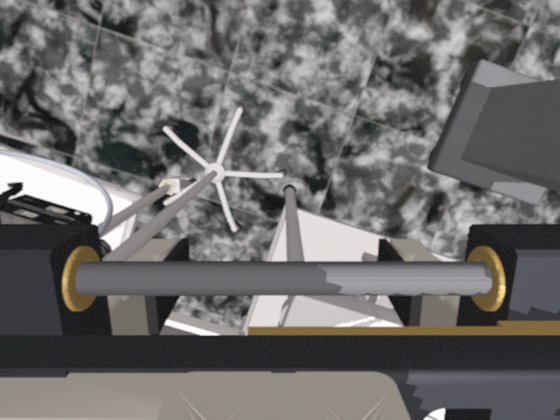

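```bash
python3 - <<'E'
from h import *
im=cv2.imread('pics/top0.png')
a=cv2.resize(im[190:260,170:270],None,fx=5.6,fy=5.6,interpolation=cv2.INTER_CUBIC)
b=cv2.resize(im[150:240,300:400],None,fx=5.6,fy=5.6,interpolation=cv2.INTER_CUBIC)
cv2.imwrite('pics/topA.png',a);cv2.imwrite('pics/topB.png',b)
im=cv2.imread('pics/scene0.png')
cv2.imwrite('pics/scA.png',cv2.resize(im[210:290,170:270],None,fx=6,fy=6,interpolation=cv2.INTER_CUBIC))
c=dict(np.load('pics/top0.npz'))
for n,u,v,z in [('key',204,225,.06),('lock',350,190,.08),('blue',180,173,.04),('cup',234,167,.03),('yel',414,264,.05)]: print(n,plane(c,u,v,z).round(3))
E
```

```text
key [0.464 0.093 0.06 ]
lock [ 0.525 -0.191  0.08 ]
blue [0.57  0.145 0.04 ]
cup [0.583 0.037 0.03 ]
yel [ 0.383 -0.315  0.05 ]
```

View pics/topA.png

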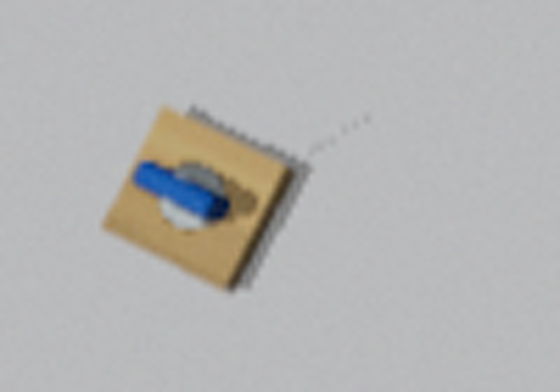

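View pics/topB.png

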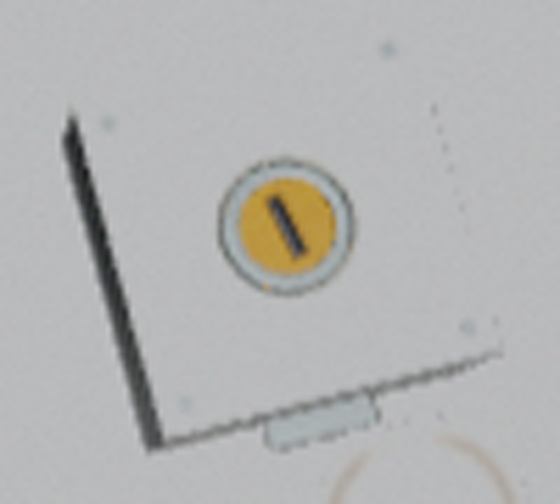

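View pics/scA.png

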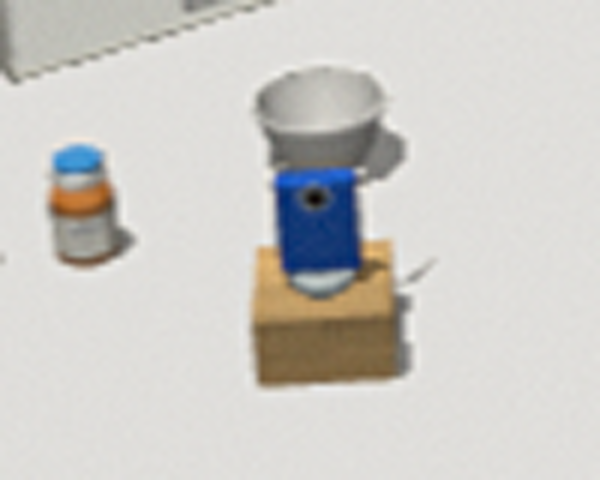

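```bash
cat >> h.py <<'E'
from scipy.spatial.transform import Rotation as R
np.set_printoptions(precision=4,suppress=True)
def down(yaw):
    a=np.radians(yaw); x=np.array([np.cos(a),np.sin(a),0]); y=np.array([0,0,-1.]); return np.column_stack([x,y,np.cross(x,y)])
def yaw(s=None):
    o=(s or robot.get_state())['orientation']; return np.degrees(np.arctan2(o[1,0],o[0,0]))
def plan(pos,yw,vmax=.06,wmax=10.5,n=None):
    s=robot.get_state(); p=np.array(s['eef_pos']); o=R.from_matrix(s['orientation']); T=R.from_matrix(down(yw))
    w=(T*o.inv()).as_rotvec(); d=np.array(pos)-p
    n=n or int(max(np.ceil(np.linalg.norm(d)/vmax),np.ceil(np.degrees(np.linalg.norm(w))/wmax),1))
    out=[]
    for i in range(n):
        ro=R.from_rotvec(w*i/n)*o
        out.append('{"offset":[%s],"angular":[%s]}'%(','.join('%.4f'%v for v in ro.inv().apply(d/n)),','.join('%.2f'%v for v in np.degrees(ro.inv().apply(w/n)))))
    print(n,'rows, d',d,'w',np.degrees(w)); print('['+',\n'.join(out)+']')
E
python3 - <<'E'
from h import *
plan([.464,.093,.2],156)
E
```

```text
13 rows, d [ 0.2519  0.7334 -0.0258] w [-0.0509 -0.057  47.679 ]
[{"offset":[0.0475,0.0020,-0.0361],"angular":[0.00,-3.67,0.01]},
{"offset":[0.0451,0.0020,-0.0391],"angular":[0.00,-3.67,0.01]},
{"offset":[0.0425,0.0020,-0.0419],"angular":[0.00,-3.67,0.01]},
{"offset":[0.0397,0.0020,-0.0445],"angular":[0.00,-3.67,0.01]},
{"offset":[0.0368,0.0020,-0.0470],"angular":[0.00,-3.67,0.01]},
{"offset":[0.0337,0.0020,-0.0492],"angular":[0.00,-3.67,0.01]},
{"offset":[0.0305,0.0020,-0.0513],"angular":[0.00,-3.67,0.01]},
{"offset":[0.0271,0.0020,-0.0531],"angular":[0.00,-3.67,0.01]},
{"offset":[0.0237,0.0020,-0.0548],"angular":[0.00,-3.67,0.01]},
{"offset":[0.0201,0.0020,-0.0562],"angular":[0.00,-3.67,0.01]},
{"offset":[0.0165,0.0020,-0.0573],"angular":[0.00,-3.67,0.01]},
{"offset":[0.0128,0.0020,-0.0583],"angular":[0.00,-3.67,0.01]},
{"offset":[0.0090,0.0020,-0.0590],"angular":[0.00,-3.67,0.01]}]
```

```bash
python3 -m pendant '[{"offset":[0.048,0,-0.036],"angular":[0,-4,0]},{"offset":[0.045,0,-0.039],"angular":[0,-4,0]},{"offset":[0.043,0,-0.042],"angular":[0,-4,0]},{"offset":[0.040,0,-0.045],"angular":[0,-4,0]},{"offset":[0.037,0,-0.047],"angular":[0,-4,0]},{"offset":[0.034,0,-0.049],"angular":[0,-4,0]},{"offset":[0.031,0,-0.051],"angular":[0,-4,0]},{"offset":[0.027,0,-0.053],"angular":[0,-4,0]},{"offset":[0.024,0,-0.055],"angular":[0,-4,0]},{"offset":[0.020,0,-0.056],"angular":[0,-4,0]}]' 0.06 10
python3 - <<'E'
from h import *
plan([.464,.093,.2],156)
E
```

```text
t: 1.4
eef_pos: [0.3872, -0.0544, 0.2245]
orientation: [[-0.859, 0.0, -0.512], [0.512, 0.005, -0.859], [0.002, -1.0, -0.005]]
force: [1.9, -0.4, -0.7]
width: 0.0601
3 rows, d [ 0.0768  0.1474 -0.0245] w [-0.2989  0.0031  6.8009]
[{"offset":[0.0031,0.0084,-0.0553],"angular":[0.09,-2.27,0.04]},
{"offset":[0.0010,0.0083,-0.0554],"angular":[0.09,-2.27,0.04]},
{"offset":[-0.0012,0.0083,-0.0554],"angular":[0.09,-2.27,0.04]}]
```

```bash
python3 -m pendant '[{"offset":[0.003,0.008,-0.055],"angular":[0.1,-2.3,0]},{"offset":[0.001,0.008,-0.055],"angular":[0.1,-2.3,0]},{"offset":[-0.001,0.008,-0.055],"angular":[0.1,-2.3,0]},{"offset":[0,0,0],"angular":[0,0,0]}]'
python3 - <<'E'
from h import *
snap('wrist','w1.png'); s=robot.get_state(); print(s['eef_pos'],yaw(s),s['dq'])
snap('top','t1.png');snap('scene','s1.png')
E
```

```text
t: 1.9
eef_pos: [0.4648, 0.1017, 0.2014]
orientation: [[-0.919, 0.001, -0.394], [0.394, 0.002, -0.919], [-0.0, -1.0, -0.002]]
force: [0.1, -0.1, -0.2]
width: 0.0602
[0.464  0.1004 0.2016] 156.6935590912816 [-1.8266 -2.1736 -1.4117 -0.0954 -0.6331  0.3782]
```

View pics/w1.png

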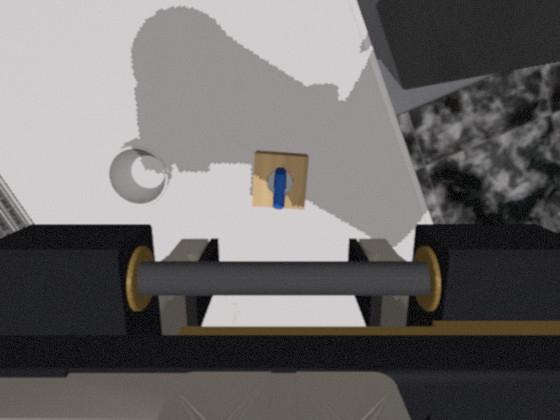

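```bash
python3 - <<'E'
from h import *
im=cv2.imread('pics/w1.png')
cv2.imwrite('pics/w1z.png',cv2.resize(im[145:215,240:320],None,fx=8,fy=8,interpolation=cv2.INTER_CUBIC))
for f in ['w1','top0','scene0']:
    im=cv2.imread('pics/%s.png'%f); c=dict(np.load('pics/%s.npz'%f))
    h=cv2.cvtColor(im,cv2.COLOR_BGR2HSV)
    m=cv2.inRange(h,(105,150,40),(125,255,255))
    n,l,st,ce=cv2.connectedComponentsWithStats(m)
    for i in range(1,n):
        if st[i,4]>20: 
            pts=np.argwhere(l==i)[:,::-1].astype(np.float32); print(f,st[i],ce[i],cv2.minAreaRect(pts))
    m=cv2.inRange(h,(10,90,60),(28,255,255))
    n,l,st,ce=cv2.connectedComponentsWithStats(m)
    for i in range(1,n):
        if st[i,4]>150:
            pts=np.argwhere(l==i)[:,::-1].astype(np.float32); print('  wood',f,st[i],ce[i],cv2.minAreaRect(pts))
E
```

```text
w1 [274 169  11  39 357] [279.1317 187.8824] ((279.2149658203125, 187.98643493652344), (9.560595512390137, 38.28994369506836), 2.726310968399048)
  wood w1 [ 254  152   54   56 1744] [281.9146 174.4352] ((279.35882568359375, 179.3352813720703), (52.3070182800293, 53.38077163696289), 4.39870548248291)
  wood w1 [126 246  28  65 926] [136.2192 278.6263] ((138.63787841796875, 278.1328125), (25.699445724487305, 64.43718719482422), 4.635463237762451)
  wood w1 [414 247  28  64 911] [430.4303 278.8518] ((428.2264404296875, 278.444091796875), (63.811485290527344, 25.539932250976562), 85.60128784179688)
  wood w1 [ 178  321  382   14 3698] [398.9381 329.1474] ((368.5, 327.5), (13.0, 381.0), 90.0)
top0 [194 219  17  10  70] [201.8429 223.6857] ((201.90003967285156, 223.7000274658203), (16.54690170288086, 4.0249223709106445), 26.56505012512207)
  wood top0 [ 31 108  32  29 714] [ 46.5168 121.7115] ((46.5, 122.0), (28.0, 31.0), 90.0)
  wood top0 [343 182  17  17 207] [350.7923 189.8889] ((351.0, 190.0), (16.0, 16.0), 90.0)
  wood top0 [189 210  33  31 443] [206.     225.4312] ((205.100021362304
[... 460 characters left out ...]
8.63206481933594), (3.7087347507476807, 20.74144172668457), 74.05460357666016)
scene0 [216 238  14  17 177] [222.678  246.6215] ((222.44163513183594, 246.1827392578125), (16.529315948486328, 12.111998558044434), 85.91438293457031)
  wood scene0 [ 29 247  31  20 474] [ 43.9895 256.5633] ((43.80769348144531, 256.5384521484375), (18.238800048828125, 30.39800262451172), 78.69007110595703)
  wood scene0 [212 250  24  24 410] [223.7683 263.6195] ((223.51229858398438, 261.7215270996094), (22.576297760009766, 23.130998611450195), 86.8201675415039)
  wood scene0 [192 399  46  21 265] [217.683  410.4792] ((215.4993438720703, 411.68603515625), (6.2363972663879395, 48.82579040527344), 65.43283081054688)
```

View pics/w1z.png

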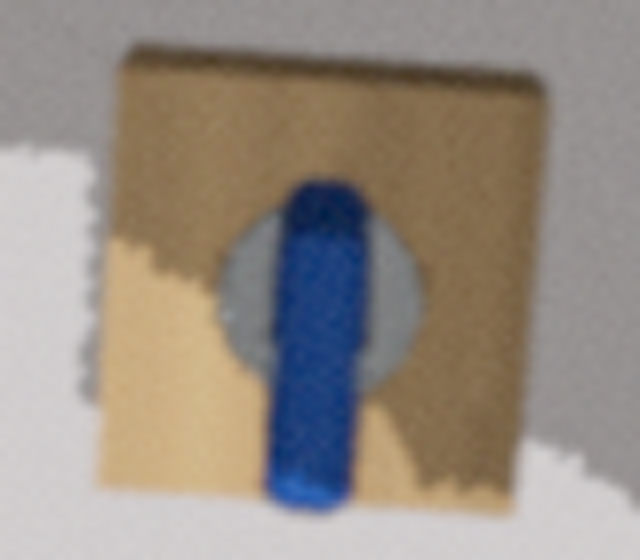

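```bash
python3 - <<'E'
from h import *
w=dict(np.load('pics/w1.npz')); t=dict(np.load('pics/top0.npz')); s=dict(np.load('pics/scene0.npz'))
f=lambda a,b:(240+(a+.5)/8-.5,145+(b+.5)/8-.5)
cs=[f(127,70),f(545,85),f(515,512),f(98,488)]
P=[plane(w,*c,.028) for c in cs]; print(np.array(P)); P=np.array(P); print('ctr',P.mean(0),'sides',[np.linalg.norm(P[i]-P[i-1]) for i in range(4)],[np.degrees(np.arctan2(*(P[i]-P[i-1])[1::-1])) for i in range(4)])
print('bowtop',plane(w,*f(314,367),.073)); a=plane(w,*f(325,235),.073);b=plane(w,*f(311,503),.073);print(a,b,np.linalg.norm(a-b),np.degrees(np.arctan2(*(a-b)[1::-1])))
print('shoulder', plane(w,*f(322,300),.033))
# top view stand corners in topA 5.6x offset 170,190
g=lambda a,b:(170+(a+.5)/5.6-.5,190+(b+.5)/5.6-.5)
ct=[g(163,105),g(293,163),g(233,292),g(103,228)]
Pt=np.array([plane(t,*c,.028) for c in ct]);print('top',Pt,'ctr',Pt.mean(0),[np.degrees(np.arctan2(*(Pt[i]-Pt[i-1])[1::-1])) for i in range(4)])
cw=np.mean(cs,0);ctt=np.mean(ct,0)
print('tri stand top',tri([ray(w,*cw),ray(t,*ctt)]))
print('tri bow top',tri([ray(w,*f(314,367)),ray(t,*g(178,188))]))
print('top bow',plane(t,*g(178,188),.073), 'dir',[plane(t,*g(*q),.073) for q in [(143,172),(215,205)]])
E
```

```text
[[0.4749 0.063  0.028 ]
 [0.4318 0.0833 0.028 ]
 [0.4541 0.1286 0.028 ]
 [0.4983 0.1065 0.028 ]]
ctr [0.4648 0.0954 0.028 ] sides [np.float64(0.04939743655483297), np.float64(0.04769516628780626), np.float64(0.05050184253243805), np.float64(0.049406459468348894)] [np.float64(-118.26280312966527), np.float64(154.7584452809625), np.float64(63.73050886538195), np.float64(-26.59263770826939)]
bowtop [0.4647 0.0945 0.073 ]
[0.4584 0.0826 0.073 ] [0.4706 0.1074 0.073 ] 0.02771545599204468 -116.27430277753005
shoulder [0.4646 0.0953 0.033 ]
top [[0.4997 0.1087 0.028 ]
 [0.478  0.0617 0.028 ]
 [0.432  0.0832 0.028 ]
 [0.4556 0.13   0.028 ]] ctr [0.4663 0.0959 0.028 ] [np.float64(-25.853452838956798), np.float64(-114.75386548283129), np.float64(154.93684336507246), np.float64(63.26294647913128)]
tri stand top (array([ 0.4761,  0.1182, -0.1111]), [np.float64(1.39673737699234e-06), np.float64(1.3967373770231975e-06)])
tri bow top (array([0.4702, 0.105 , 0.0178]), [np.float64(0.00020962207701020897), np.float64(0.00020962207701032655)])
top bow [0.4662 0.0956 0.073 ] dir [array([0.4719, 0.1076, 0.073 ]), array([0.4602, 0.0828, 0.073 ])]
```

```bash
python3 - <<'E'
from h import *
w=dict(np.load('pics/w1.npz')); t=dict(np.load('pics/top0.npz')); s=dict(np.load('pics/scene0.npz'))
f=lambda a,b:(240+(a+.5)/8-.5,145+(b+.5)/8-.5)
g=lambda a,b:(170+(a+.5)/5.6-.5,190+(b+.5)/5.6-.5)
k=lambda a,b:(170+(a+.5)/6-.5,210+(b+.5)/6-.5)
cs=np.mean([f(127,70),f(545,85),f(515,512),f(98,488)],0); ct=np.mean([g(163,105),g(293,163),g(233,292),g(103,228)],0)
ss=np.mean([k(253,320),k(397,312),k(390,240),k(258,248)],0)
print('stand',tri([ray(w,*cs),ray(s,*ss)]),tri([ray(w,*cs),ray(s,*ss),ray(t,*ct)]))
print('bow',tri([ray(w,*f(314,367)),ray(s,*k(316,178))]),tri([ray(w,*f(314,367)),ray(s,*k(316,178)),ray(t,*g(178,188))]))
plan([.465,.0953,.036+.06],154.3)
E
```

```text
stand (array([0.4649, 0.0954, 0.0293]), [np.float64(0.0007710112695874222), np.float64(0.0007710112695874275)]) (array([0.4655, 0.0955, 0.029 ]), [np.float64(0.0011627599526933435), np.float64(0.00048167523151574325), np.float64(0.0007460896081872808)])
bow (array([0.4652, 0.0954, 0.0722]), [np.float64(0.0007941400454238864), np.float64(0.0007941400454239798)]) (array([0.4657, 0.0954, 0.072 ]), [np.float64(0.0011400783185323414), np.float64(0.000515138080488689), np.float64(0.0006716295178874199)])
2 rows, d [ 0.0016 -0.0034 -0.1062] w [-0.1358  0.0914 -2.2675]
[{"offset":[-0.0014,0.0531,0.0014],"angular":[0.08,1.13,-0.01]},
{"offset":[-0.0014,0.0531,0.0013],"angular":[0.08,1.13,-0.01]}]
```

```bash
python3 -m pendant '[{"offset":[-0.001,0.04,0.001],"angular":[0.1,1.1,0]},{"offset":[-0.001,0.04,0.001],"angular":[0,1.1,0]},{"offset":[0,0.02,0],"angular":[0,0,0]},{"offset":[0,0,0],"angular":[0,0,0]}]'
python3 - <<'E'
from h import *
plan([.465,.0953,.036],154.3,.03)
snap('wrist','w2.png')
E
```

```text
t: 2.55
eef_pos: [0.4641, 0.0921, 0.1025]
orientation: [[-0.898, 0.005, -0.439], [0.439, 0.004, -0.898], [-0.003, -1.0, -0.006]]
force: [1.0, 0.2, 0.4]
width: 0.0599
3 rows, d [ 0.0009  0.0032 -0.0665] w [-0.213   0.3052  0.3477]
[{"offset":[0.0003,0.0222,-0.0010],"angular":[0.11,-0.12,-0.06]},
{"offset":[0.0002,0.0222,-0.0010],"angular":[0.11,-0.12,-0.06]},
{"offset":[0.0002,0.0222,-0.0010],"angular":[0.11,-0.12,-0.06]}]
```

View pics/w2.png

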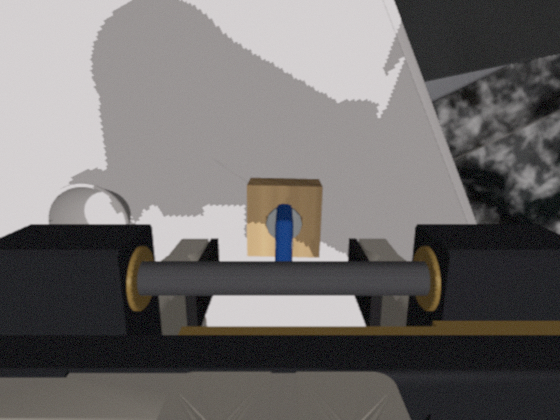

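```bash
python3 -m pendant '[{"offset":[0.0003,0.024,-0.0014],"angular":[0.1,-0.1,-0.1]},{"offset":[0.0002,0.024,-0.0012],"angular":[0.1,-0.1,-0.1]},{"offset":[0.0002,0.014,-0.0010],"angular":[0.1,-0.1,-0.1]},{"offset":[0,0,0],"angular":[0,0,0]}]'
python3 - <<'E'
from h import *
plan([.465,.0953,.036],154.3,.03)
snap('top','t2.png')
E
```

```text
t: 3.1
eef_pos: [0.4696, 0.0968, 0.0459]
orientation: [[-0.9, 0.009, -0.435], [0.435, 0.007, -0.9], [-0.005, -1.0, -0.01]]
force: [-0.6, 0.3, 0.6]
width: 0.0599
1 rows, d [-0.0046 -0.0015 -0.0099] w [-0.4048  0.4952  0.1117]
[{"offset":[0.0035,0.0098,0.0035],"angular":[0.58,-0.11,-0.27]}]
```

```bash
python3 -m pendant '[{"offset":[0.0035,0.0098,0.0035],"angular":[0.6,-0.1,-0.3]},{"offset":[0,0,0],"angular":[0,0,0]}]'
python3 - <<'E'
from h import *
plan([.465,.0953,.036],154.3,.03)
E
```

```text
t: 3.4
eef_pos: [0.4658, 0.0958, 0.0374]
orientation: [[-0.901, 0.002, -0.434], [0.434, 0.001, -0.901], [-0.001, -1.0, -0.002]]
force: [-0.7, -0.4, 0.8]
width: 0.0599
1 rows, d [-0.0008 -0.0005 -0.0014] w [-0.0672  0.0972 -0.0044]
[{"offset":[0.0005,0.0014,0.0008],"angular":[0.10,0.00,-0.06]}]
```

```bash
python3 -m pendant '[{"offset":[0.0005,0.0014,0.0008],"angular":[0.1,0,-0.1]},{"offset":[0,0,0],"angular":[0,0,0]},{"offset":[0,0,0],"angular":[0,0,0]},{"offset":[0,0,0],"angular":[0,0,0]}]' 0 40
python3 - <<'E'
from h import *
s=robot.get_state(); print(s['force'],s['moment'],s['width'],s['eef_pos'],yaw(s))
E
```

```text
t: 3.9
eef_pos: [0.4654, 0.0956, 0.0366]
orientation: [[-0.901, 0.0, -0.433], [0.433, 0.001, -0.901], [0.0, -1.0, -0.001]]
force: [-0.7, -0.0, 0.0]
width: 0.0253
[-0.6521 -0.0177  0.0093] [0.0125 0.0783 0.0283] 0.025271304982763428 [0.4654 0.0956 0.0366] 154.32840133979818
```

```bash
python3 -m pendant '[{"offset":[0,0,0],"angular":[0,0,0]},{"offset":[0,0,0],"angular":[0,0,0]},{"offset":[0,0,0],"angular":[0,0,0]}]' 0 40
python3 - <<'E'
from h import *
s=robot.get_state(); print(s['force'],s['moment'],s['width'],s['eef_pos'],yaw(s))
E
```

```text
t: 4.28
eef_pos: [0.4655, 0.0956, 0.0367]
orientation: [[-0.901, 0.0, -0.433], [0.433, 0.001, -0.901], [0.0, -1.0, -0.001]]
force: [0.3, -0.4, 0.1]
width: 0.0097
[ 0.3368 -0.3568  0.1065] [0.0407 0.0865 0.0325] 0.009677227824989398 [0.4655 0.0956 0.0367] 154.33010800269355
```

```bash
python3 -m pendant '[{"offset":[0,-0.008,0],"angular":[0,0,0]},{"offset":[0,-0.008,0],"angular":[0,0,0]},{"offset":[0,-0.008,0],"angular":[0,0,0]}]'
python3 - <<'E'
from h import *
s=robot.get_state(); print(s['force'],s['moment'],s['width'],s['eef_pos'],yaw(s))
E
```

```text
t: 4.65
eef_pos: [0.4651, 0.0953, 0.0618]
orientation: [[-0.901, -0.001, -0.433], [0.433, 0.0, -0.901], [0.001, -1.0, 0.0]]
force: [0.5, 0.2, -0.4]
width: 0.0094
[ 0.5488  0.2143 -0.4212] [0.0323 0.0494 0.0335] 0.009394983996125008 [0.4651 0.0953 0.0618] 154.32586074146056
```

```bash
python3 -m pendant '[{"offset":[0,-0.04,0],"angular":[0,0,0]},{"offset":[0,-0.05,0],"angular":[0,0,0]},{"offset":[0,-0.04,0],"angular":[0,0,0]}]'
python3 - <<'E'
from h import *
plan([.525,-.191,.21],210)
snap('top','t3.png')
E
```

```text
t: 5.03
eef_pos: [0.4636, 0.0943, 0.1949]
orientation: [[-0.901, -0.005, -0.433], [0.433, -0.002, -0.901], [0.003, -1.0, 0.004]]
force: [-0.2, 0.3, -0.7]
width: 0.0098
6 rows, d [ 0.0614 -0.2853  0.0151] w [ 0.2425 -0.1805 55.6881]
[{"offset":[-0.0298,-0.0025,0.0384],"angular":[-0.02,-9.28,0.05]},
{"offset":[-0.0232,-0.0024,0.0427],"angular":[-0.02,-9.28,0.05]},
{"offset":[-0.0161,-0.0024,0.0459],"angular":[-0.02,-9.28,0.05]},
{"offset":[-0.0084,-0.0025,0.0479],"angular":[-0.02,-9.28,0.05]},
{"offset":[-0.0006,-0.0025,0.0486],"angular":[-0.02,-9.28,0.05]},
{"offset":[0.0072,-0.0025,0.0481],"angular":[-0.02,-9.28,0.05]}]
```

View pics/t3.png

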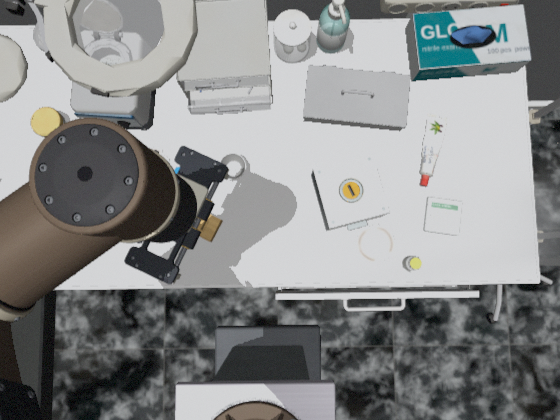

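```bash
python3 -m pendant '[{"offset":[-0.030,-0.0025,0.038],"angular":[0,-9.3,0.1]},{"offset":[-0.023,-0.0025,0.043],"angular":[0,-9.3,0]},{"offset":[-0.016,-0.0025,0.046],"angular":[0,-9.3,0]},{"offset":[-0.008,-0.0025,0.048],"angular":[0,-9.3,0]},{"offset":[-0.001,-0.0025,0.049],"angular":[0,-9.3,0]},{"offset":[0.007,-0.0025,0.048],"angular":[0,-9.3,0]},{"offset":[0,0,0],"angular":[0,0,0]}]'
python3 - <<'E'
from h import *
snap('wrist','w3.png')
plan([.525,-.191,.21],210)
E
```

```text
t: 5.95
eef_pos: [0.5338, -0.1962, 0.2215]
orientation: [[-0.847, 0.014, 0.531], [-0.531, 0.003, -0.847], [-0.013, -1.0, 0.005]]
force: [0.1, 0.1, -1.5]
width: 0.0096
1 rows, d [-0.0084  0.004  -0.0115] w [-0.1938  0.7814 -1.943 ]
[{"offset":[0.0052,0.0114,-0.0079],"angular":[-0.22,1.94,-0.77]}]
```

View pics/w3.png

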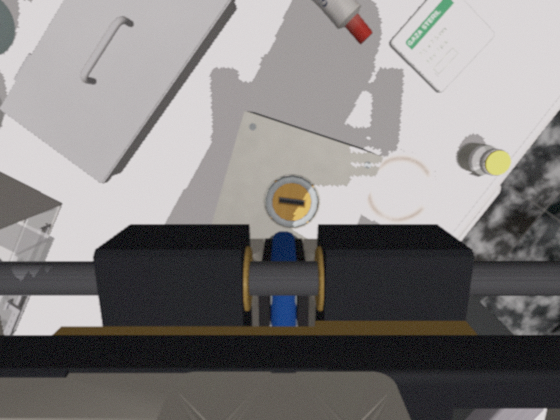

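```bash
python3 -m pendant '[{"offset":[0.002,0.011,-0.008],"angular":[-0.2,1.9,-0.8]},{"offset":[0,0,0],"angular":[0,0,0]},{"offset":[0,0,0],"angular":[0,0,0]}]'
python3 - <<'E'
from h import *
c=snap('wrist','w4.png'); s=robot.get_state(); print(s['eef_pos'],yaw(s),s['orientation'],s['dq'],s['force'])
im=cv2.imread('pics/w4.png')
h=cv2.cvtColor(im,cv2.COLOR_BGR2HSV)
m=cv2.inRange(h,(12,120,80),(30,255,255))
n,l,st,ce=cv2.connectedComponentsWithStats(m)
for i in range(1,n):
    if st[i,4]>100: print(st[i],ce[i])
cv2.imwrite('pics/w4z.png',cv2.resize(im[160:240,245:335],None,fx=8,fy=8,interpolation=cv2.INTER_CUBIC))
E
```

```text
t: 6.38
eef_pos: [0.5271, -0.1874, 0.2113]
orientation: [[-0.867, 0.001, 0.499], [-0.499, -0.0, -0.867], [-0.001, -1.0, 0.001]]
force: [0.1, -0.3, -0.6]
width: 0.0095
[ 0.5271 -0.1874  0.2111] -150.1003294866366 [[-0.8669  0.0006  0.4985]
 [-0.4985 -0.0001 -0.8669]
 [-0.0005 -1.      0.0004]] [-0.3089  0.1145  0.0951 -0.0446  0.0776  0.1989] [-0.4453  0.6119 -0.5974]
[ 269  172   39   38 1025] [287.8429 190.4693]
[243 248   9  63 360] [246.2139 279.2222]
[318 248   6  63 312] [320.5609 280.0449]
[  56  321  420   14 3590] [296.8128 328.7329]
```

View pics/w4z.png

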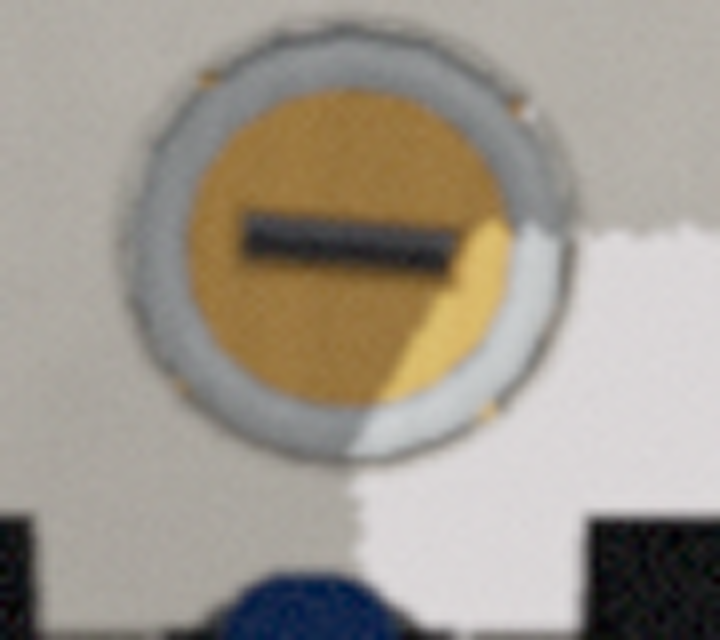

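```bash
python3 - <<'E'
from h import *
w=dict(np.load('pics/w4.npz')); t=dict(np.load('pics/top0.npz')); sc=dict(np.load('pics/scene0.npz'))
f=lambda a,b:(245+(a+.5)/8-.5,160+(b+.5)/8-.5)
im=cv2.imread('pics/w4.png')
g=cv2.cvtColor(cv2.resize(im[160:240,245:335],None,fx=8,fy=8,interpolation=cv2.INTER_CUBIC),cv2.COLOR_BGR2HSV)
m=(g[:,:,1]<110).astype(np.uint8); n,l,st,ce=cv2.connectedComponentsWithStats(m)
i=l[245,347]; print(st[i],ce[i]); pts=np.argwhere(l==i)[:,::-1].astype(np.float32); r=cv2.minAreaRect(pts); print(r)
bx=cv2.boxPoints(r); P=np.array([plane(w,*f(*q),.08) for q in bx]); print(P); print('ctr',P.mean(0))
for j in range(4): e=P[j]-P[j-1]; print(np.linalg.norm(e),np.degrees(np.arctan2(e[1],e[0])))
for n,(a,b) in dict(L=(242,237),Rr=(456,255),c=(347,245),disc=(349,247)).items(): print(n,plane(w,*f(a,b),.08))
gt=lambda a,b:(300+(a+.5)/5.6-.5,150+(b+.5)/5.6-.5)
a=plane(t,*gt(272,200),.08);b=plane(t,*gt(302,252),.08); print('top slot',(a+b)/2,np.degrees(np.arctan2(*(a-b)[1::-1])), 'disc',plane(t,*gt(288,227),.08))
print('tri',tri([ray(w,*f(348,246)),ray(t,*gt(287.5,227))]))
E
```

```text
[ 242  213  214   59 8931] [346.8877 241.6587]
((347.80889892578125, 242.40896606445312), (214.08628845214844, 46.20037078857422), 4.698680877685547)
[[ 0.5336 -0.1883  0.08  ]
 [ 0.5357 -0.1927  0.08  ]
 [ 0.5159 -0.202   0.08  ]
 [ 0.5138 -0.1976  0.08  ]]
ctr [ 0.5248 -0.1951  0.08  ]
0.021884920373900517 25.13914644208397
0.00480445213605347 -64.99144314429489
0.0217979976463782 -154.8420280111433
0.004812201536677444 116.04375170213058
L [ 0.5344 -0.1903  0.08  ]
Rr [ 0.5145 -0.1995  0.08  ]
c [ 0.5247 -0.1949  0.08  ]
disc [ 0.5244 -0.1948  0.08  ]
top slot [ 0.5256 -0.1925  0.08  ] 28.27742240063071 disc [ 0.5252 -0.1928  0.08  ]
tri (array([ 0.5249, -0.1937,  0.0768]), [np.float64(0.0009526792179109125), np.float64(0.0009526792179106866)])
```

```bash
python3 - <<'E'
from h import *
plan([.5248,-.1937,.125],205.1,.025)
E
```

```text
4 rows, d [-0.0023 -0.0063 -0.0861] w [ 0.0088  0.0339 -4.7997]
[{"offset":[0.0013,0.0215,0.0011],"angular":[-0.01,1.20,-0.01]},
{"offset":[0.0013,0.0215,0.0011],"angular":[-0.01,1.20,-0.01]},
{"offset":[0.0012,0.0215,0.0011],"angular":[-0.01,1.20,-0.01]},
{"offset":[0.0012,0.0215,0.0012],"angular":[-0.01,1.20,-0.01]}]
```

```bash
python3 -m pendant '[{"offset":[0.001,0.02,0.001],"angular":[0,1.2,0]},{"offset":[0.001,0.02,0.001],"angular":[0,1.2,0]},{"offset":[0.001,0.02,0.001],"angular":[0,1.2,0]},{"offset":[0.001,0.015,0.001],"angular":[0,1.2,0]},{"offset":[0,0,0],"angular":[0,0,0]}]'
python3 - <<'E'
from h import *
plan([.5248,-.1937,.125],205.1,.025)
c=snap('wrist','w5.png');snap('top','t5.png');snap('scene','s5.png')
im=cv2.imread('pics/w5.png'); cv2.imwrite('pics/w5z.png',cv2.resize(im[180:290,220:360],None,fx=5,fy=5,interpolation=cv2.INTER_CUBIC))
im=cv2.imread('pics/s5.png'); cv2.imwrite('pics/s5z.png',cv2.resize(im[150:250,240:380],None,fx=5,fy=5,interpolation=cv2.INTER_CUBIC))
E
```

```text
t: 7.05
eef_pos: [0.5278, -0.1917, 0.1371]
orientation: [[-0.905, 0.007, 0.424], [-0.424, -0.0, -0.905], [-0.006, -1.0, 0.003]]
force: [-0.4, -0.4, -0.2]
width: 0.01
1 rows, d [-0.003  -0.002  -0.0121] w [ 0.026   0.3798 -0.0189]
[{"offset":[0.0036,0.0121,0.0005],"angular":[-0.18,0.02,-0.33]}]
```

View pics/w5z.png

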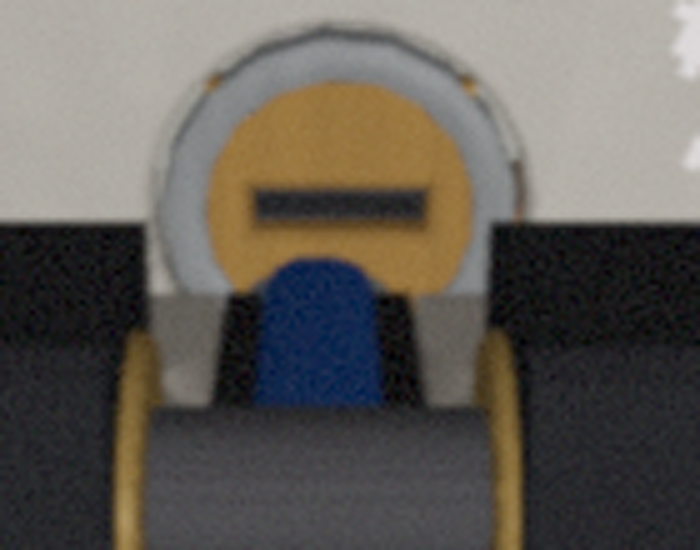

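View pics/s5z.png

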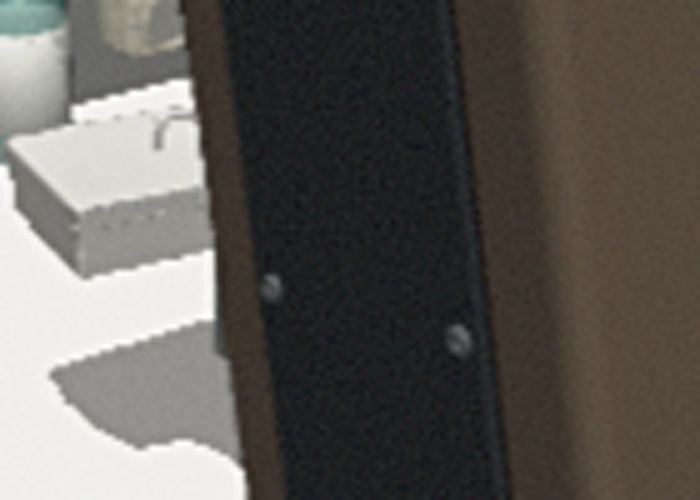

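View pics/t5.png

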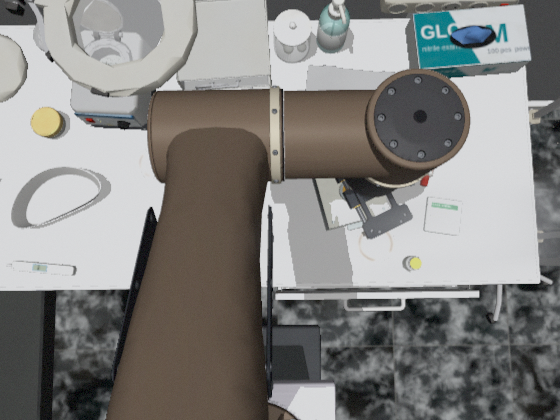

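```bash
python3 - <<'E'
from h import *
w=dict(np.load('pics/w5.npz')); s=robot.get_state(); p=s['eef_pos'];o=s['orientation']
f=lambda a,b:(220+(a+.5)/5-.5,180+(b+.5)/5-.5)
im=cv2.imread('pics/w5.png')
g=cv2.cvtColor(cv2.resize(im[180:290,220:360],None,fx=5,fy=5,interpolation=cv2.INTER_CUBIC),cv2.COLOR_BGR2HSV)
m=(g[:,:,1]<110).astype(np.uint8); n,l,st,ce=cv2.connectedComponentsWithStats(m)
i=l[205,340]; print(st[i],ce[i]); r=cv2.minAreaRect(np.argwhere(l==i)[:,::-1].astype(np.float32)); print(r)
for z in(.077,.08):
    c=plane(w,*f(*r[0]),z); print('slot',z,c,'in tool',o.T@(c-p))
P=[plane(w,*f(*q),.08) for q in cv2.boxPoints(r)]
for j in range(4): e=P[j]-P[j-1]; print(np.linalg.norm(e),np.degrees(np.arctan2(e[1],e[0])))
w4=dict(np.load('pics/w4.npz')); f4=lambda a,b:(245+(a+.5)/8-.5,160+(b+.5)/8-.5)
print('tri',tri([ray(w,*f(*r[0])),ray(w4,*f4(347.8,243.5))]))
zt=p[2]-.0262+.0625  # bow top z
b=plane(w,*f(319,258),zt); print('bow far end in tool',o.T@(b-p))
q=plane(w,*f(319,330),zt-0.0); print(yaw(s))
# camera in tool
print('cam in tool',o.T@(w['position']-p), o.T@w['orientation'])
E
```

```text
[ 255  188  171   34 5352] [339.1906 204.196 ]
((340.0, 204.49998474121094), (169.99996948242188, 32.99999237060547), 0.0)
slot 0.077 [ 0.5243 -0.1946  0.077 ] in tool [0.0058 0.0616 0.0003]
slot 0.08 [ 0.5247 -0.1954  0.08  ] in tool [0.0058 0.0586 0.0012]
0.02110242409911356 25.252019694074722
0.004260896326523255 -65.32793655185728
0.02100544777202124 -154.7543071436365
0.0042586989828026015 115.97649742308988
tri (array([ 0.5243, -0.1945,  0.0768]), [np.float64(5.272771341786408e-05), np.float64(5.2727713417815504e-05)])
bow far end in tool [ 0.0029 -0.0362  0.0259]
-154.84156405987912
cam in tool [ 0.0025 -0.1556  0.0659] [[ 1.     -0.0007  0.0025]
 [-0.0026 -0.2464  0.9692]
 [-0.0001 -0.9692 -0.2464]]
```

```bash
cat >> h.py <<'E'
def meas(fn,hb=.0037):
    s=robot.get_state(); w=snap('wrist',fn); p=s['eef_pos'];o=s['orientation']
    im=cv2.imread('pics/'+fn); z=cv2.resize(im[180:290,220:360],None,fx=5,fy=5,interpolation=cv2.INTER_CUBIC); cv2.imwrite('pics/'+fn[:-4]+'z.png',z)
    f=lambda a,b:(220+(a+.5)/5-.5,180+(b+.5)/5-.5)
    g=cv2.cvtColor(z,cv2.COLOR_BGR2HSV)
    m=((g[:,:,1]<110)&(g[:,:,2]<120)).astype(np.uint8); n,l,st,ce=cv2.connectedComponentsWithStats(m)
    print('tcp',p,yaw(s),'F',s['force'],'dq',np.abs(s['dq']).max(),'cam in tool',o.T@(w['position']-p),(o.T@w['orientation'])[:,2])
    for i in range(1,n):
        r=cv2.minAreaRect(np.argwhere(l==i)[:,::-1].astype(np.float32)); L,W=max(r[1]),min(r[1])
        if 110<L<260 and 15<W<70 and st[i,1]>3:
            c=plane(w,*f(*r[0]),.08); P=[plane(w,*f(*q),.08) for q in cv2.boxPoints(r)]
            print('slot px',f(*r[0]),r,'world',c,'tool',o.T@(c-p)); 
            for j in (0,1): e=P[j]-P[j-1]; print('  ',np.linalg.norm(e),np.degrees(np.arctan2(e[1],e[0])))
    b=cv2.inRange(g,(105,120,30),(130,255,255)); n,l,st,ce=cv2.connectedComponentsWithStats(b); i=1+np.argmax(st[1:,4]); x,y,ww,hh,_=st[i]
    row=np.where(l[y+hh//2]==i)[0]; u=(row[0]+row[-1])/2
    q=plane(w,*f(u,y),p[2]-hb); print('bow box',st[i],'mid px',f(u,y),'bow underside +z end in tool',o.T@(q-p))
E
python3 - <<'E'
from h import *
meas('w6.png'); plan([.5248,-.1937,.125],205.1,.025)
E
```

```text
tcp [ 0.5289 -0.1918  0.1387] -154.84156405987912 F [-0.0803  0.4633 -0.4768] dq 0.3184597316115778 cam in tool [ 0.0019 -0.1573  0.0663] [ 0.0003  0.9696 -0.2449]
slot px (289.4796630859375, 191.042822265625) ((349.3983154296875, 57.214111328125), (54.61061477661133, 256.9976501464844), 89.7551498413086) world [ 0.5327 -0.2125  0.08  ] tool [0.0058 0.0587 0.0202]
   0.006821619721149818 -65.30832619440677
   0.0313024323167224 -154.47154220115073
slot px (289.2, 220.8) ((348.0, 206.0), (34.0, 170.0), 90.0) world [ 0.5247 -0.1954  0.08  ] tool [0.0057 0.0586 0.0012]
   0.004422642821072883 -65.22690130391437
   0.02116225213810937 -154.67802164942088
bow box [  251   263   136   145 16573] mid px (np.float64(283.1), np.float64(232.2)) bow underside +z end in tool [0.0019 0.0037 0.0122]
1 rows, d [-0.0041 -0.0019 -0.0137] w [ 0.0432  0.5556 -0.0519]
[{"offset":[0.0046,0.0137,-0.0001],"angular":[-0.27,0.05,-0.48]}]
```

View pics/w6z.png

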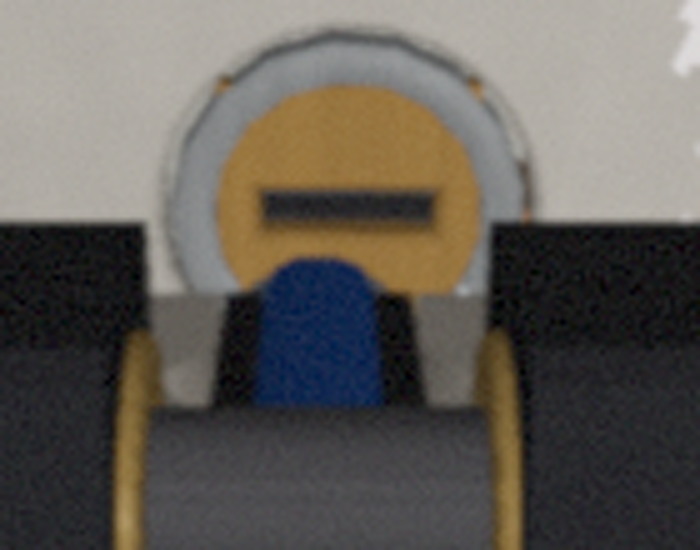

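```bash
python3 - <<'E'
from h import *
w=dict(np.load('pics/w1.npz'))
f=lambda a,b:(240+(a+.5)/8-.5,145+(b+.5)/8-.5)
c=np.array([.4647,.0948,0]); d=np.array([-.433,-.901,0])
for z,v,u in [(.033,180,325),(.073,235,325),(.073,503,311)]:
    print((plane(w,*f(u,v),z)-c)@d)
# shoulder ring edges left/right/bottom
for q in [(218,300),(425,300),(322,200),(322,395)]: print(q,plane(w,*f(*q),.033))
E
cat > /dev/null; python3 - <<'E'
import cv2
im=cv2.imread('pics/w6.png'); cv2.imwrite('pics/w6y.png',cv2.resize(im[215:270,250:320],None,fx=10,fy=10,interpolation=cv2.INTER_CUBIC))
E
```

```text
0.013351778182873067
0.013753044130028336
-0.013951019289980155
(218, 300) [0.4756 0.0907 0.033 ]
(425, 300) [0.4538 0.1    0.033 ]
(322, 200) [0.4601 0.0848 0.033 ]
(322, 395) [0.469  0.1056 0.033 ]
```

View pics/w6y.png

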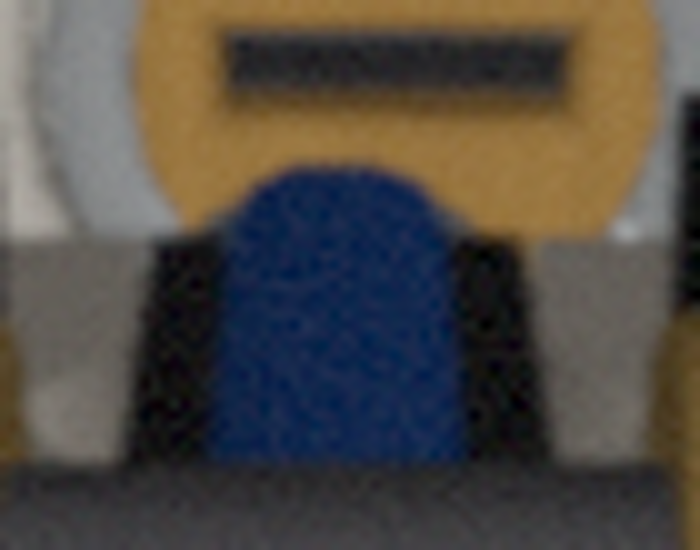

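```bash
python3 -m pendant '[{"offset":[0.0040,0.010,0.0008],"angular":[-0.3,0,-0.5]},{"offset":[0,0,0],"angular":[0,0,0]}]'
python3 - <<'E'
from h import *
plan([.5255,-.1945,.112],205,.025)
E
```

```text
t: 7.5
eef_pos: [0.5259, -0.1944, 0.129]
orientation: [[-0.905, 0.0, 0.425], [-0.425, 0.0, -0.905], [-0.001, -1.0, -0.0]]
force: [-0.6, -0.6, 0.1]
width: 0.0097
1 rows, d [-0.0004 -0.0001 -0.017 ] w [-0.0202  0.0271 -0.1678]
[{"offset":[0.0005,0.0170,-0.0000],"angular":[0.01,0.17,-0.03]}]
```

```bash
python3 -m pendant '[{"offset":[0.0005,0.006,0],"angular":[0,0.1,0]},{"offset":[0,0.006,0],"angular":[0,0.1,0]},{"offset":[0,0.003,0],"angular":[0,0,0]},{"offset":[0,0,0],"angular":[0,0,0]}]'
python3 - <<'E'
from h import *
plan([.5255,-.1945,.106],205,.025)
meas('w7.png')
E
```

```text
t: 8.0
eef_pos: [0.5254, -0.1947, 0.1128]
orientation: [[-0.907, 0.0, 0.422], [-0.422, 0.0, -0.907], [-0.0, -1.0, -0.0]]
force: [0.1, 0.1, 0.2]
width: 0.0098
1 rows, d [ 0.0001  0.0002 -0.0068] w [-0.0165  0.0094  0.0487]
[{"offset":[-0.0002,0.0068,-0.0001],"angular":[0.01,-0.05,-0.02]}]
tcp [ 0.5254 -0.1947  0.1128] -155.04868472192254 F [0.0694 0.0633 0.2306] dq 0.1539611155436607 cam in tool [ 0.0019 -0.1573  0.0663] [ 0.0003  0.9695 -0.2449]
bow box [  251   262   135   146 16766] mid px (np.float64(283.5), np.float64(232.0)) bow underside +z end in tool [0.0021 0.0037 0.0123]
```

View pics/w7z.png

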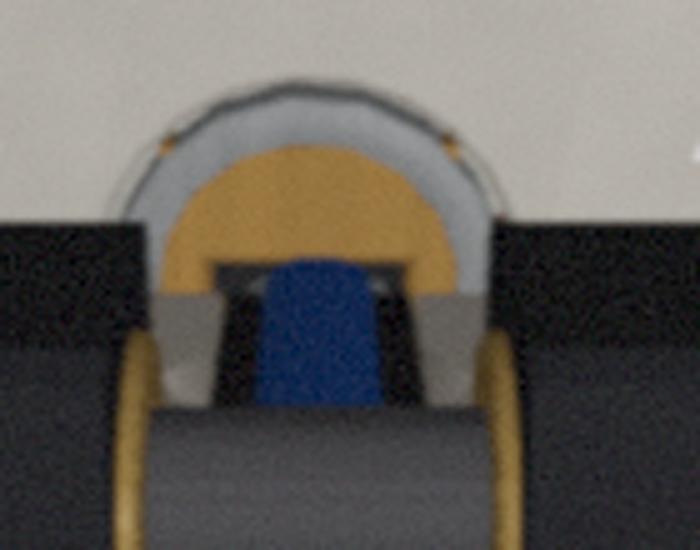

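```bash
python3 - <<'E'
from h import *
w=dict(np.load('pics/w7.npz')); s=robot.get_state(); p=s['eef_pos'];o=s['orientation']
f=lambda a,b:(220+(a+.5)/5-.5,180+(b+.5)/5-.5)
for n,a,b,z in [('slotL',213,263,.08),('slotR',410,263,.08),('ringtop',311,84,.081),('brass top',311,146,.08),('brassL',163,290,.08),('brassR',460,290,.08)]:
    print(n,o.T@(plane(w,*f(a,b),z)-p))
E
```

```text
slotL [-0.0096  0.0329  0.0023]
slotR [0.0122 0.0329 0.0023]
ringtop [0.0013 0.0319 0.0229]
brass top [0.0013 0.0329 0.0157]
brassL [-0.0152  0.0329 -0.0008]
brassR [ 0.0178  0.0329 -0.0008]
```

```bash
python3 -m pendant '[{"offset":[-0.0007,0.003,0.0003],"angular":[0,0,0]},{"offset":[0,0.002,0],"angular":[0,0,0]},{"offset":[0,0,0],"angular":[0,0,0]}]'
python3 - <<'E'
from h import *
plan([.5255,-.1945,.106],205,.025)
s=robot.get_state();print(s['eef_pos'],s['force'])
E
```

```text
t: 8.43
eef_pos: [0.5266, -0.1946, 0.1079]
orientation: [[-0.907, 0.001, 0.422], [-0.422, 0.0, -0.907], [-0.001, -1.0, 0.0]]
force: [0.1, -0.8, -0.5]
width: 0.0098
1 rows, d [-0.0011  0.0001 -0.0019] w [-0.0121  0.056   0.0428]
[{"offset":[0.0009,0.0019,-0.0006],"angular":[-0.01,-0.04,-0.06]}]
[ 0.5266 -0.1946  0.1079] [ 0.0623 -0.8269 -0.5245]
```

```bash
python3 -m pendant '[{"offset":[0.0003,0.0015,0],"angular":[0,0,0]},{"offset":[0,0.001,0],"angular":[0,0,0]}]'; python3 -m pendant '[{"offset":[0,0.001,0],"angular":[0,0,0]}]';python3 -m pendant '[{"offset":[0,0.001,0],"angular":[0,0,0]}]'
```

```text
t: 8.68
eef_pos: [0.5264, -0.1948, 0.1054]
orientation: [[-0.907, 0.001, 0.422], [-0.422, 0.0, -0.907], [-0.001, -1.0, 0.0]]
force: [0.0, 0.3, -0.5]
width: 0.0098
t: 8.8
eef_pos: [0.5264, -0.1948, 0.1044]
orientation: [[-0.907, 0.001, 0.422], [-0.422, 0.0, -0.907], [-0.001, -1.0, 0.0]]
force: [-0.7, -0.5, 0.6]
width: 0.0098
t: 8.93
eef_pos: [0.5264, -0.1948, 0.1033]
orientation: [[-0.907, 0.001, 0.422], [-0.422, 0.0, -0.907], [-0.001, -1.0, 0.0]]
force: [-0.5, 0.0, -0.7]
width: 0.0098
```

```bash
for i in 1 2 3; do :; done; python3 -m pendant '[{"offset":[0,0.001,0],"angular":[0,0,0]}]'; python3 -m pendant '[{"offset":[0,0.001,0],"angular":[0,0,0]}]';python3 -m pendant '[{"offset":[0,0.001,0],"angular":[0,0,0]}]'
```

```text
t: 9.05
eef_pos: [0.5264, -0.1948, 0.1023]
orientation: [[-0.907, 0.001, 0.422], [-0.422, 0.0, -0.907], [-0.001, -1.0, 0.0]]
force: [-0.1, -0.1, -0.4]
width: 0.01
t: 9.18
eef_pos: [0.5264, -0.1948, 0.1012]
orientation: [[-0.907, 0.001, 0.422], [-0.422, 0.0, -0.907], [-0.001, -1.0, 0.0]]
force: [-0.0, -0.3, 0.1]
width: 0.0101
t: 9.3
eef_pos: [0.5264, -0.1948, 0.1001]
orientation: [[-0.907, 0.001, 0.422], [-0.422, 0.0, -0.907], [-0.001, -1.0, 0.0]]
force: [0.1, -0.2, -0.5]
width: 0.01
```

```bash
python3 -m pendant '[{"offset":[0,0.0015,0],"angular":[0,0,0]},{"offset":[0,0.0015,0],"angular":[0,0,0]}]'; python3 -m pendant '[{"offset":[0,0.0015,0],"angular":[0,0,0]},{"offset":[0,0.0015,0],"angular":[0,0,0]}]';python3 - <<'E'
from h import *
meas('w8.png')
E
```

```text
t: 9.55
eef_pos: [0.5264, -0.1948, 0.0969]
orientation: [[-0.907, 0.001, 0.422], [-0.422, 0.0, -0.907], [-0.001, -1.0, 0.0]]
force: [-0.1, -0.4, -0.8]
width: 0.0103
t: 9.8
eef_pos: [0.5264, -0.1948, 0.0937]
orientation: [[-0.907, 0.001, 0.422], [-0.422, 0.0, -0.907], [-0.001, -1.0, 0.0]]
force: [-0.5, -0.6, -0.9]
width: 0.0095
tcp [ 0.5264 -0.1948  0.0937] -155.04218991532045 F [-0.4557 -0.5652 -0.8711] dq 1.605948239450508 cam in tool [ 0.0018 -0.1573  0.0663] [ 0.0004  0.9695 -0.2449]
bow box [  251   262   135   146 16638] mid px (np.float64(283.3), np.float64(232.0)) bow underside +z end in tool [0.002  0.0037 0.0123]
```

View pics/w8z.png

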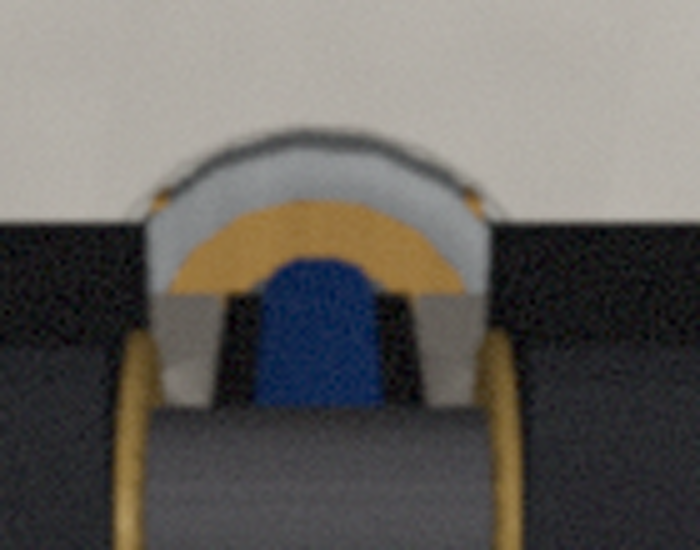

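```bash
python3 -m pendant '[{"offset":[0,0.001,0],"angular":[0,0,0]},{"offset":[0,0.001,0],"angular":[0,0,0]},{"offset":[0,0.001,0],"angular":[0,0,0]}]'; python3 -m pendant '[{"offset":[0,0.001,0],"angular":[0,0,0]}]'; python3 -m pendant '[{"offset":[0,0.0007,0],"angular":[0,0,0]}]';python3 -m pendant '[{"offset":[0,0.0007,0],"angular":[0,0,0]}]'
```

```text
t: 10.22
eef_pos: [0.5264, -0.1948, 0.0903]
orientation: [[-0.907, 0.001, 0.422], [-0.422, 0.0, -0.907], [-0.001, -1.0, 0.0]]
force: [0.2, 0.2, -0.5]
width: 0.0094
t: 10.35
eef_pos: [0.5264, -0.1948, 0.0893]
orientation: [[-0.907, 0.001, 0.422], [-0.422, 0.0, -0.907], [-0.001, -1.0, 0.0]]
force: [1.1, -0.2, -0.9]
width: 0.0101
t: 10.48
eef_pos: [0.5264, -0.1948, 0.0886]
orientation: [[-0.907, 0.001, 0.422], [-0.422, 0.0, -0.907], [-0.001, -1.0, 0.0]]
force: [-0.5, 0.7, 3.1]
width: 0.0102
t: 10.6
eef_pos: [0.5264, -0.1948, 0.0881]
orientation: [[-0.907, 0.001, 0.422], [-0.422, 0.0, -0.907], [-0.001, -1.0, 0.0]]
force: [-2.4, 1.2, 4.5]
width: 0.0097
```

```bash
python3 -m pendant '[{"offset":[0,0.0003,0],"angular":[0,4,0]},{"offset":[0,0.0003,0],"angular":[0,4,0]}]'; python3 - <<'E'
from h import *
s=robot.get_state();print(yaw(s),s['force'],s['moment'])
E
```

```text
t: 10.85
eef_pos: [0.5266, -0.1949, 0.0881]
orientation: [[-0.957, 0.002, 0.289], [-0.289, -0.0, -0.957], [-0.002, -1.0, 0.001]]
force: [-1.8, 1.3, 3.3]
width: 0.0101
-163.2192766006447 [-1.833   1.3308  3.3131] [0.5863 0.6872 0.0392]
```

```bash
python3 -m pendant '[{"offset":[0,0.0002,0],"angular":[0,5,0]},{"offset":[0,0.0002,0],"angular":[0,5,0]},{"offset":[0,0.0002,0],"angular":[0,5,0]}]'; python3 - <<'E'
from h import *
s=robot.get_state();print(yaw(s),s['force'],s['moment'])
plan([.5264,-.1948,.088],176,n=1)
snap('top','t9.png')
E
```

```text
t: 11.22
eef_pos: [0.5261, -0.1949, 0.0875]
orientation: [[-1.0, 0.001, 0.023], [-0.023, -0.0, -1.0], [-0.001, -1.0, 0.0]]
force: [-0.2, 0.7, 2.0]
width: 0.0093
-178.68604725412615 [-0.2392  0.7079  2.0097] [0.0916 0.5658 0.0904]
1 rows, d [0.0003 0.0001 0.0005] w [ 0.0227  0.0572 -5.3139]
[{"offset":[-0.0003,-0.0005,-0.0001],"angular":[-0.02,5.31,-0.06]}]
```

View pics/t9.png

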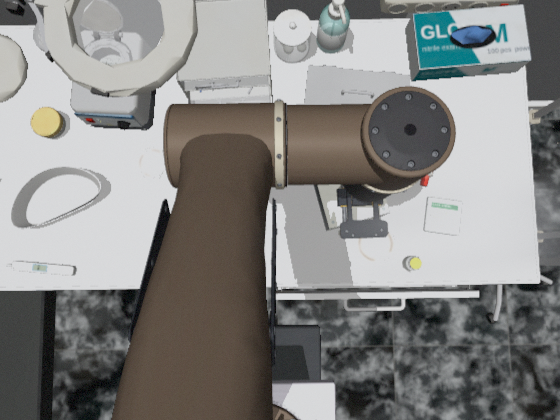

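```bash
python3 -m pendant '[{"offset":[0,0.0001,0],"angular":[0,5,0]},{"offset":[0,0.0001,0],"angular":[0,5,0]},{"offset":[0,0.0001,0],"angular":[0,5,0]}]'; python3 - <<'E'
from h import *
s=robot.get_state();print(yaw(s),s['force'],s['moment'])
snap('wrist','w9.png')
E
```

```text
t: 11.65
eef_pos: [0.5255, -0.195, 0.0875]
orientation: [[-0.97, 0.0, -0.244], [0.244, -0.0, -0.97], [-0.0, -1.0, 0.0]]
force: [-0.4, 0.6, 1.3]
width: 0.0096
165.9000238608111 [-0.4291  0.6184  1.3349] [0.3017 0.6229 0.06  ]
```

View pics/w9.png

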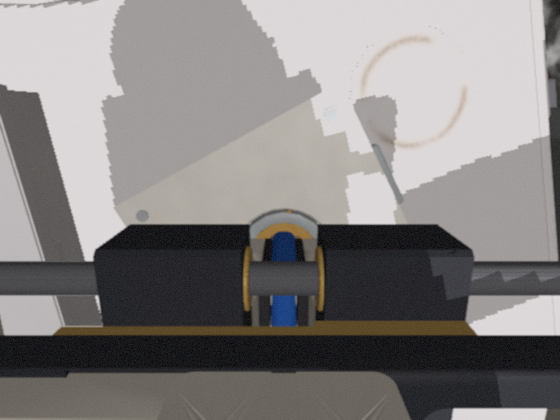

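```bash
python3 -m pendant '[{"offset":[0,0.0001,0],"angular":[0,5,0]},{"offset":[0,0.0001,0],"angular":[0,5,0]},{"offset":[0,0.0001,0],"angular":[0,5,0]}]'; python3 - <<'E'
from h import *
s=robot.get_state();print(yaw(s),s['force'],s['moment'])
w=snap('wrist','w10.png')
im=cv2.imread('pics/w10.png');cv2.imwrite('pics/w10z.png',cv2.resize(im[90:260,300:480],None,fx=3.5,fy=3.5,interpolation=cv2.INTER_CUBIC))
E
```

```text
t: 12.08
eef_pos: [0.5251, -0.1948, 0.0877]
orientation: [[-0.872, -0.0, -0.489], [0.489, -0.0, -0.872], [-0.0, -1.0, 0.0]]
force: [-1.6, 0.8, 3.9]
width: 0.0101
150.7028883859532 [-1.5958  0.7878  3.8628] [0.532  0.8121 0.0917]
```

View pics/w10z.png

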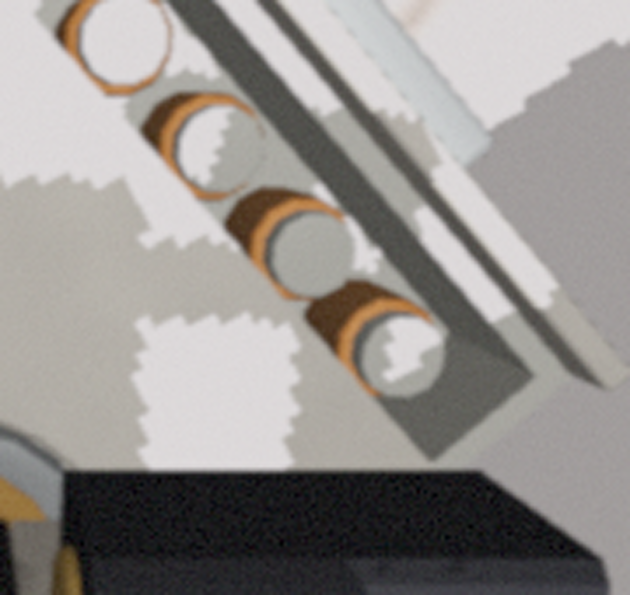

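```bash
python3 -m pendant '[{"offset":[0,-0.0005,0],"angular":[0,0,0]},{"offset":[0,0,0],"angular":[0,0,0]}]';  python3 -m pendant '[{"offset":[0,0,0],"angular":[0,0,0]},{"offset":[0,0,0],"angular":[0,0,0]},{"offset":[0,0,0],"angular":[0,0,0]}]' 0.035; python3 - <<'E'
from h import *
s=robot.get_state();print(yaw(s),s['force'],s['moment'],s['eef_pos'])
E
```

```text
t: 12.38
eef_pos: [0.5251, -0.1948, 0.0883]
orientation: [[-0.873, -0.0, -0.488], [0.488, -0.0, -0.873], [-0.0, -1.0, 0.0]]
force: [-0.7, 0.6, 1.8]
width: 0.0098
t: 12.75
eef_pos: [0.5256, -0.1949, 0.088]
orientation: [[-0.874, 0.001, -0.486], [0.486, -0.0, -0.874], [-0.001, -1.0, -0.0]]
force: [0.3, 0.3, -0.3]
width: 0.0324
150.91465396492376 [ 0.3024  0.3154 -0.2662] [ 0.0404  0.0668 -0.0028] [ 0.5256 -0.1949  0.088 ]
```

Released cleanly; retreat straight up, small steps first.

```bash
python3 -m pendant '[{"offset":[0,-0.008,0],"angular":[0,0,0]},{"offset":[0,-0.010,0],"angular":[0,0,0]},{"offset":[0,-0.015,0],"angular":[0,0,0]},{"offset":[0,-0.025,0],"angular":[0,0,0]},{"offset":[0,-0.04,0],"angular":[0,0,0]},{"offset":[0,-0.05,0],"angular":[0,0,0]}]'; python3 -m pendant '[{"offset":[0,-0.02,-0.05],"angular":[0,0,0]},{"offset":[0,0,-0.05],"angular":[0,0,0]},{"offset":[0,0,0],"angular":[0,0,0]},{"offset":[0,0,0],"angular":[0,0,0]}]'; python3 - <<'E'
from h import *
snap('wrist','w11.png');snap('top','t11.png')
s=robot.get_state();print(s['eef_pos'],s['force'])
E
```

```text
t: 13.5
eef_pos: [0.5237, -0.1947, 0.2411]
orientation: [[-0.874, -0.004, -0.486], [0.486, -0.0, -0.874], [0.004, -1.0, 0.002]]
force: [1.3, -0.3, -0.7]
width: 0.0351
t: 14.0
eef_pos: [0.5755, -0.1059, 0.2726]
orientation: [[-0.874, 0.01, -0.487], [0.487, -0.0, -0.874], [-0.009, -1.0, -0.005]]
force: [-0.6, 0.1, 0.4]
width: 0.0352
[ 0.5753 -0.1064  0.2721] [ 0.0846  0.1437 -0.6909]
```

View pics/w11.png

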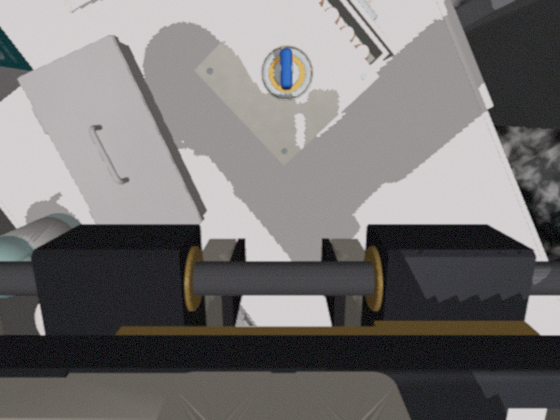

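View pics/t11.png

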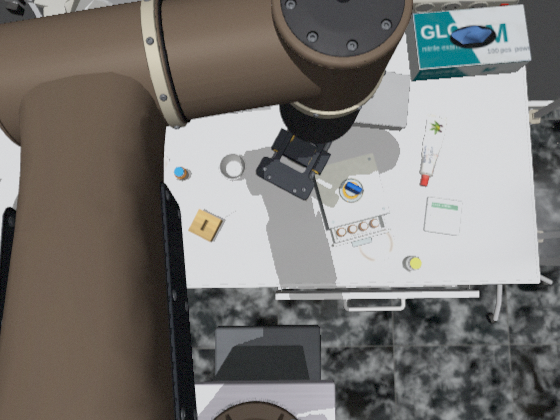

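w11 shows the key upright in the lock at about (286,68). t11 shows the drawer out at about (358,230). The blue vial (180,173), cup (233,167) and yellow vial (414,264) are at the same pixels as at the start.

```bash
python3 - <<'E'
from h import *
for f in ['top0','t11']:
    im=cv2.imread('pics/%s.png'%f); h=cv2.cvtColor(im,cv2.COLOR_BGR2HSV)
    for n,lo,hi,b in [('blue',(95,120,60),(115,255,255),(170,160,195,185)),('yel',(22,100,80),(35,255,255),(400,250,430,280))]:
        m=cv2.inRange(h,lo,hi); M=cv2.moments(m[b[1]:b[3],b[0]:b[2]]); print(f,n,b[0]+M['m10']/M['m00'],b[1]+M['m01']/M['m00'])
print(robot.job_done(), robot.get_state()['t'])
E
```

```text
top0 blue 178.52380952380952 171.06349206349205
top0 yel 415.25882352941176 262.5882352941176
t11 blue 178.6 171.06666666666666
t11 yel 414.2432432432432 261.1621621621622
the job is handed in; nothing more can be done
the job is handed in; nothing more can be done
```

The medicine box is unlocked. The drawer has sprung out, and I let go of the key and left it upright in the lock. I handed the job in at about 14 s of the 72 s allowed.

- **Finding and lifting:** I located the key with the wrist, top and scene cameras. The heights came out at 29 mm for the stand and 72 mm for the bow, against the 28 and 73 mm given. I gripped the bow and lifted the key straight up.
- **Inserting:** The wrist view showed the slot at 25° in the world frame. With the key turned to match, it slipped in on the first descent, with force readings staying within about 1 N until the shoulder landed. The shoulder met the brass at the height I expected, and I pressed with about 4.5 N at most.
- **Turning:** I turned the key about 54° clockwise. The bolt let go, and the wrist view showed the drawer open with its vials inside. I then eased off, opened the fingers and backed away upward.

**Last checks:**
- The key is upright in the lock, the drawer is out, and the arm is clear of everything.
- The blue vial has not moved (0.1 px). The cup looks unmoved by eye.
- The yellow vial's colour centre shifted by about 1.7 px. I put this down to lighting or shadow because the robot never went near it, but I did not confirm that.

**Disagreements:**
- The top and wrist cameras placed the lock 2 to 3 mm apart, so I aligned the key by its position relative to the slot in the wrist view.
- My second-view height for the lock was 77 mm against the 80 mm given. Those views were too similar to measure height well, and the touch of the shoulder agreed with 80 mm.

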